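Unscrew the lever drain plug of a gear case

ROBOT

A 6-joint arm with a two-finger parallel gripper is mounted at the origin on the work surface; the furniture and walls round the work are solid. World frame = base frame: x ahead of the robot, y to its left, z up, the work surface at z = 0. Lengths are in mm, angles in degrees, forces in N, time in s.
With the tool pointing down it reaches from about 300 to 850 mm from the base axis. Payload 4.2 kg.
Tool frame: the origin (TCP) lies on the centre line of the jaws, within the pads' length; the fingertips stand 14 mm ahead of it and the grasp point (between the pads) lies 5 mm behind it; z points along the fingers, y is the line along which they close (so a half turn about z gives the same grasp; the last joint's range is limited). The gripper opens to 91 mm and grips with 3 to 60 N. Pads are 32 mm wide; open, the fingers measure 118 mm over their backs; the gripper's body (76 mm by 178 mm) begins 60 mm behind the grasp point.
Start: joints at [72.708, 18.312, 89.639, -0, 72.044, -1.146], TCP at [159.9, 552.335, 227.976] pointing down, gripper open.
Joint ranges: [-177.97, 177.97], [-48.28, 115.42], [12.27, 149.76], [-77.06, 257.06], [2.81, 150.46], [-146.56, 146.56]. Speed limits (degrees/s): [147.25, 147.25, 180, 180, 180, 180].

INTERFACE

Orientations are given as [roll, pitch, yaw] about the fixed x, y, z axes, in that order (R = Rz(yaw) Ry(pitch) Rx(roll)).
In Python, from workcell import env gives the robot as it stands.
- The arm moves only by the tool arm_command, never from a script. Its argument "motion" is a list of rows, each an object with "offset": the shift along the tool's x, y, z in m, a list of three; "spin": the turn about the tool's z in rad. In form: [{"offset": [tx, ty, tz], "spin": spin}, ...]. A call has 1 to 5 rows; each row shifts and turns the commanded pose from where the row before left it, along the tool's axes as they then stand; what a row does not reach is not made up. A row lasts 1/8 s, in which the tool goes at most 62.5 mm and 10.7 degrees, less where a joint would pass 70% of its speed; a pose out of reach is approached as far as the arm can. A call with a gripper value outside its range is refused whole. "jaw" is the finger opening in m, from 0 to 0.0912, set as the call begins (left out, the last holds). The fingers move at their own pace and stop on an object; "newtons" is the grip in N (left out, the last holds). Time passes only in rows, so rows that do not move let the fingers close. It gives the time, the measured TCP pose, the force, the opening and the grip force at its end, in the units of the state.
- env.state(): the state, without advancing time (a new reading comes with each control period).
- env.grab_frame(name): name is "scene" or "side" or "wrist"; returns (picture, depth): 480x640x3 uint8, blue, green, red; 480x640 float32, mm along the optical axis (not along the pixel's ray), 0 where there is no reading.
- env.camera_model(name): a dict with "fx", "fy", "cx", "cy" (pixels), "k1" (the pictures are not rectified: a ray, as slopes to the right and down, at radius r is drawn at 1 + k1 r^2 times it, then the intrinsics apply), "eye" and "rotation" of the camera in the world; the wrist camera has in their place "hand_eye" (4x4, takes a point from camera to tool coordinates, whose origin is the TCP and whose axes are the flange's). Camera axes: x right, y down, z forward; pixel columns grow to the right and rows downward; lengths in mm; the calibration is good to about 2 mm. A picture is of the moment at which its call begins: read the wrist's pose just before it. camera_model takes no time and is no camera call.
- env.job_done(): hands the job in; it is judged then, once.
Trained networks look in the newest picture that a camera, given by its name, has taken for a name from the list of things; names that differ only in an ending like _2 or _b are one class to them, and where a whole thing is asked for, a point or a joint stands for the part that bears it (a point fixed in the world has none). Each returns a list of dicts, best first, with "score" (0 to 1); they miss things now and then, are a little off and sometimes report something else, mostly with a low value. They report only what shows in the picture. A call takes as long as a camera call. They do not tell look-alikes from the thing itself.
- env.boxes_of(camera, target): "bbox" ([left, top, right, bottom] in pixels, round what is visible of it).
- env.pinpoint(camera, target): "location" ([column, row] in pixels: a listed point, or the origin of a listed thing).
The state is a dict: "time_s": time; "qpos": joint angles; "qvel": joint speeds; "effort": joint torques, N m; "ee_pos": TCP position; "ee_rot": TCP orientation; "force": force on the tool from outside, world axes, zero at the start; "torque": the same for the moment, N m; "gripper_width": finger opening in mm; "gripper_force": force on a finger pad.
Only numpy, scipy, OpenCV 4.12 (cv2) and the standard library are available. Lean on these libraries where they do the work, as an engineer would, in place of code of your own. Each camera call takes 0.05 s, during which the arm holds its last target. There are 200 camera calls.

TASK

Unscrew the drain plug with the lever from the front of the grey gear case: swing its lever, which stands upright, anticlockwise (over to the left and down) until it is level and the thread lets go, then take the plug by its neck, draw it straight out of its port and put it in the round parts dish.

Things in the scene. Friction and masses are not known exactly. Their poses are not given: they have to be found in the camera images.
- plug_paddle (a point): Centre of the round end (26 mm across, 16 mm thick) of the steel plug's 12 mm wide lever: 50 mm from the plug's axis, 36 mm further out from the case than plug_neck. The lever runs along this point's z: straight up at first, to the left of someone facing the port when level. x: along the plug's axis, into the case.
- plug_neck (a point): Where to grip: middle of the plug's round neck (16 mm across, 55 mm long), on the plug's axis, 37 mm outside the port's mouth. Axes as plug_paddle. Plug: about 0.15 kg, 117 mm long (44 mm outward and 73 mm inward of this point), flange 44 mm across, lever reaching 63 mm from the axis. When gripped here it stays as it is held.
- port (a point): Centre of the port's mouth on the fixed gear case (100 x 170 x 125 mm), 90 mm up; x level into the case, y left for someone facing it, z up. Quarter-turn thread: the lever goes anticlockwise from upright to level left, oiled and easy, to a stop just beyond. Free only within about 12 degrees of level; then the 36 mm shank slides out along -x, 1.5 mm play. Hexagon plug and sight glass at its left stay.
- parts_dish: Round steel dish, 140 mm across the rim, 32 mm high, floor about 100 mm across and 4 mm thick, standing loose on the bench left or right in front of the gear case. Origin at the centre of its underside, z up.
Things that resemble listed ones, but are neither listed nor needed, are in the scene too. Of the things shaped like the part that bears plug_paddle, the bare steel one is meant.

How it is judged:
By the outcome, as a careful person would: the job done as asked, in the order asked, and still so for the second after the job is handed in, with the robot touching nothing.
It also fails if it takes over 56 s, if anything falls off the work surface, if the arm or the gripper's body presses on something with over 40 N, if the wrist force passes 120 N, or if a joint passes its speed limit or range.

## Working session

There is one attempt and no reset: what is moved stays moved. The work goes in short steps, Python scripts to look and compute and a tool call to move; the robot and the scene stay as the last step left them, time stands still between calls to the robot, and variables do not carry over. Pictures are saved under pics/ and viewed, at most 10 in all, crops included, and the job is handed in when it is done.

Besides the shell and the picture viewer there is one more tool, called after "Request:" as name([rows], argument=value, ...), one row to a line, values as JSON. arm_command: Moves the arm, as the interface text tells. Its arguments: {"type":"object","properties":{"motion":{"type":"array"},"jaw":{"type":"number"},"newtons":{"type":"number"}},"required":["motion"]}

```bash
mkdir -p pics; cat > h.py <<'E'
import numpy as np, cv2
from scipy.spatial.transform import Rotation as R
from workcell import env
def TW(name):
    m=env.camera_model(name)
    if 'hand_eye' in m:
        s=env.state();T=np.eye(4);T[:3,:3]=R.from_euler('xyz',s['ee_rot'],degrees=True).as_matrix();T[:3,3]=s['ee_pos']
        return m,T@np.array(m['hand_eye'])
    T=np.eye(4);T[:3,:3]=m['rotation'];T[:3,3]=m['eye'];return m,T
def ray(m,uv):
    K=np.array([[m['fx'],0,m['cx']],[0,m['fy'],m['cy']],[0,0,1.]])
    return cv2.undistortPoints(np.array([[uv]],float),K,np.array([m['k1'],0,0,0.]))[0,0]
def pt(m,T,d,uv,r=2,depth=None):
    u,v=int(round(uv[0])),int(round(uv[1]))
    w=d[max(v-r,0):v+r+1,max(u-r,0):u+r+1];w=w[w>0]
    z=depth or (np.median(w) if w.size else np.nan)
    x,y=ray(m,uv);return (T@[x*z,y*z,z,1])[:3]
E
python3 - <<'E'
from h import *
print(env.state())
ims=[]
for c in ('scene','side'):
    m,T=TW(c);im,d=env.grab_frame(c);cv2.imwrite(f'pics/{c}0.png',im);np.save(f'{c}0.npy',d)
    print(c,T[:3].round(2).tolist(),m['fx'],m['k1'])
    for t in('plug_paddle','plug_neck','port','parts_dish'):
        for q in env.pinpoint(c,t)[:4]: print(t,round(q['score'],2),np.round(q['location']),pt(m,T,d,q['location']).round(1))
E
```

```text
{'time_s': 0.0, 'qpos': array([ 7.27074310e+01,  1.83521354e+01,  8.97070518e+01, -1.18952652e-03,
        7.20424839e+01, -1.14641889e+00]), 'qvel': array([-0.02446972,  0.07309732, -0.08733088, -0.0355431 , -0.05849809,
        0.02097616]), 'effort': array([ 1.15192151e-04, -4.12477756e+01, -2.31963587e+01,  7.26874452e-02,
        4.56393859e-02, -1.62612387e-04]), 'ee_pos': array([159.76877334, 551.85935752, 227.11091966]), 'ee_rot': array([-1.79898327e+02, -9.03478050e-04,  1.63854217e+02]), 'force': array([-0.39559088,  0.79486327, -0.35547335]), 'torque': array([-0.01733133, -0.00686465, -0.04894919]), 'gripper_force': 0.0, 'gripper_width': 91.2215936650918}
scene [[-116.96, 0.72, -133.08, -222.13], [-116.96, 0.72, -133.08, 599.0], [-116.96, 0.72, -133.08, 543.31]] 542.4756877578578 -0.045451764991495815
plug_paddle 0.88 [218. 378.] [-84669.5 -83848.3 -83904. ]
plug_paddle 0.67 [424. 270.] [-162294.9 -161473.8 -161529.5]
plug_paddle 0.63 [305. 194.] [-136767.6 -135946.5 -136002.2]
plug_paddle 0.62 [391. 272.] [-152959.6 -152138.5 -152194.2]
plug_neck 0.97 [454. 262.] [-166289
[... 352 characters left out ...]
23.79, -0.49, -178.61, 1151.26], [-123.79, -0.49, -178.61, 862.12]] 600.3765975988653 -0.030218991408430727
plug_paddle 0.98 [360. 241.] [-283183.3 -282460.5 -282749.6]
plug_paddle 0.9 [383. 357.] [-225419.9 -224697.1 -224986.2]
plug_paddle 0.8 [372. 229.] [-296156.6 -295433.8 -295723. ]
plug_paddle 0.79 [290. 210.] [-241284.6 -240561.8 -240850.9]
plug_neck 0.91 [275. 230.] [-266786.9 -266064.1 -266353.3]
plug_neck 0.72 [404. 337.] [-236092.4 -235369.6 -235658.7]
plug_neck 0.56 [391. 216.] [-309574.1 -308851.3 -309140.4]
port 0.59 [254. 224.] [-231272.4 -230549.6 -230838.7]
parts_dish 0.89 [301. 343.] [-213584.  -212861.1 -213150.3]
parts_dish 0.44 [258. 226.] [-234629.5 -233906.7 -234195.8]
```

View pics/scene0.png

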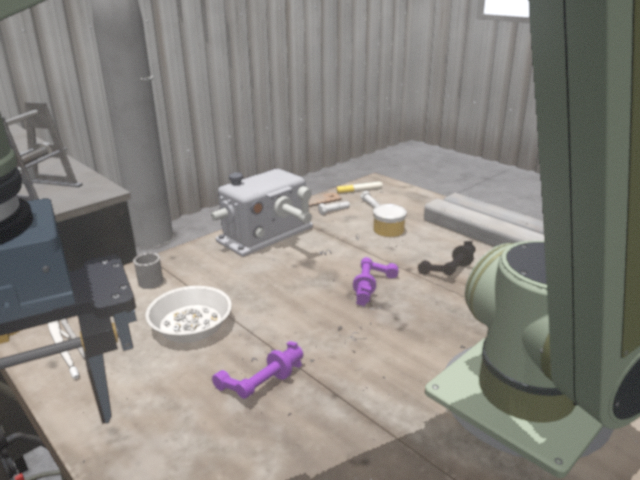

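View pics/side0.png

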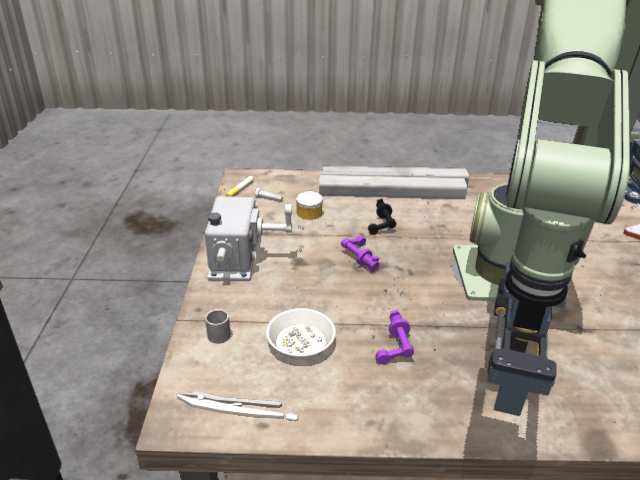

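```bash
sed -i "s/T\[:3,:3\]=m\['rotation'\]/r=np.array(m['rotation'],float);T[:3,:3]=r if r.shape==(3,3) else R.from_euler('xyz',r,degrees=True).as_matrix()/" h.py
python3 - <<'E'
from h import *
C={}
for c in('scene','side'):
    m,T=TW(c);C[c]=(m,T,np.load(c+'0.npy'));print(c,m['rotation'],m['cx'],m['cy'])
P={'paddle':((305,194),(290,210)),'neck':((295,211),(275,230)),'port':((280,205),(254,224)),'dish':((192,325),(301,343))}
for k,(a,b) in P.items():
    o=[];
    for c,uv in(('scene',a),('side',b)):
        m,T,d=C[c];x,y=ray(m,uv);r=T[:3,:3]@[x,y,1];o.append((T[:3,3],r/np.linalg.norm(r)));print(k,c,'depth',pt(m,T,d,uv).round(1))
    A=sum(np.eye(3)-np.outer(r,r) for e,r in o);B=sum((np.eye(3)-np.outer(r,r))@e for e,r in o);X=np.linalg.solve(A,B)
    print(k,'tri',X.round(1),[np.linalg.norm((np.eye(3)-np.outer(r,r))@(X-e)).round(1) for e,r in o])
im=cv2.imread('pics/scene0.png')[150:270,190:350];im2=cv2.imread('pics/side0.png')[170:290,190:350]
cv2.imwrite('pics/crop0.png',np.vstack([cv2.resize(i,(400*1,300)) for i in(im,im2)]))
E
```

```text
scene [-116.96079827    0.7181384  -133.08182002] 317.1875949877569 235.064956720095
side [-123.78529698   -0.492407   -178.60568701] 314.6976642507516 236.89971266838603
paddle scene depth [505.2 -42.1 139.6]
paddle side depth [508.6 -40.5 138.4]
paddle tri [508.9 -44.8 136.8] [np.float64(0.9), np.float64(0.9)]
neck scene depth [539.3 -44.2  91.9]
neck side depth [ 556.7 -159.1    4.4]
neck tri [545.6 -46.9  83.9] [np.float64(5.0), np.float64(5.0)]
port scene depth [575.  -34.8  96.8]
port side depth [591.6 -21.2 110.1]
port tri [596.1 -52.7  87.1] [np.float64(2.4), np.float64(2.4)]
dish scene depth [457.8 256.4   7.1]
dish side depth [470.6 259.9   5.9]
dish tri [471.1 249.8  -3.5] [np.float64(0.2), np.float64(0.2)]
```

View pics/crop0.png

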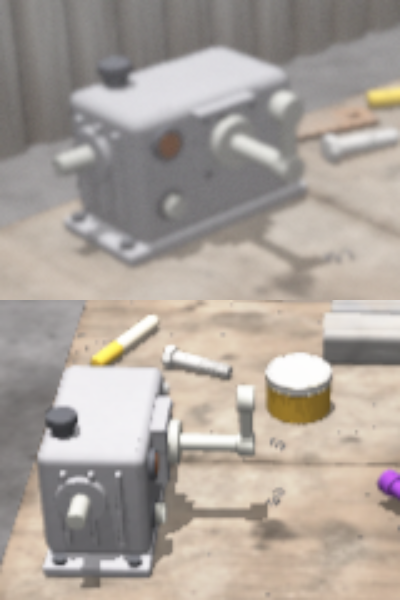

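Candidates for the plug: bare steel one in the case (scene 305,194; side 290,210), purple ones (scene 365,280 and 264,372), black one (scene 450,260). The crop confirms the steel one, lever upright in the case front. It is the one I'll use. Next I get the axis yaw and refine the dish.

```bash
python3 - <<'E'
from h import *
for c in('scene','side'):
    m,T=TW(c);d=np.load(c+'0.npy');K=np.array([[m['fx'],0,m['cx']],[0,m['fy'],m['cy']],[0,0,1.]])
    v,u=np.nonzero(d>0);n=cv2.undistortPoints(np.c_[u,v].astype(float)[:,None],K,np.array([m['k1'],0,0,0.]))[:,0]
    z=d[v,u];P=(T[:3,:3]@(np.c_[n,np.ones(len(n))]*z[:,None]).T).T+T[:3,3]
    x,y,h=P.T
    def box(a,b,c_,d_,e,f): return P[(x>a)&(x<b)&(y>c_)&(y<d_)&(h>e)&(h<f)]
    # top of case
    Q=box(540,760,-200,150,113,136)
    r=cv2.minAreaRect(Q[:,:2].astype(np.float32));print(c,'top',r,np.median(Q[:,2]),len(Q))
    F=box(560,610,-130,60,25,115)
    if len(F)>50:
        best=0
        rng=np.random.default_rng(0)
        for _ in range(500):
            p,q=F[rng.choice(len(F),2,False),:2];t=q-p;L=np.linalg.norm(t)
            if L<30: continue
            nn=np.array([-t[1],t[0]])/L;e=abs((F[:,:2]-p)@nn)<2.5
            if e.sum()>best:best=e.sum();I=e
        G=F[I,:2];mu=G.mean(0);s=np.linalg.svd(G-mu)[2] if len(G)<3000 else None
        nrm=s[1]*np.sign(s[1][0]);print('front',mu.round(1),'normal yaw',np.degrees(np.arctan2(nrm[1],nrm[0])).round(1),best,len(F))
    N=box(515,572,-75,-20,75,107);
    print('neck',len(N))
    if len(N)>10:
        for a in range(515,572,8):
            w=N[(N[:,0]>=a)&(N[:,0]<a+8)]
            if len(w):print(a,len(w),w[:,1].mean().round(1),w[:,2].max().round(1),w[:,1].max().round(1))
    L=box(485,530,-75,-20,115,165);print('paddle',len(L),L.min(0).round(1) if len(L) else '',L.max(0).round(1) if len(L) else '',L.mean(0).round(1))
    D=box(350,560,160,340,26,42);cc,rr=cv2.minEnclosingCircle(D[:,:2].astype(np.float32));print('dish',cc,rr,len(D))
E
```

```text
scene top ((638.87255859375, -45.30511474609375), (111.99221801757812, 171.26426696777344), 0.9660913944244385) 122.79183375663058 1703
front [598.3 -27.2] normal yaw -0.1 1038 2144
neck 149
515 20 -39.5 98.7 -35.8
523 21 -42.8 96.9 -38.8
531 22 -42.4 95.0 -38.2
539 22 -42.4 94.4 -38.5
547 18 -43.0 95.5 -39.8
555 22 -43.4 95.2 -39.2
563 22 -43.0 94.3 -39.2
571 2 -48.9 93.9 -47.8
paddle 192 [501.5 -60.5 115. ] [519.  -32.6 149.4] [508.3 -43.5 135.1]
dish (473.6809997558594, 253.06414794921875) 73.1612777709961 810
side top ((643.0504760742188, -47.19793701171875), (112.34146881103516, 175.04013061523438), 0.3562127351760864) 122.93685672629493 1670
front [596.6   7.7] normal yaw -16.7 255 589
neck 166
515 32 -42.6 106.5 -36.3
523 24 -43.7 97.2 -37.8
531 17 -44.5 95.2 -36.7
539 18 -44.2 94.7 -37.5
547 26 -45.0 96.0 -38.8
555 23 -45.9 96.5 -39.3
563 21 -44.6 95.5 -38.6
571 5 -44.5 93.9 -41.1
paddle 96 [506.4 -53.  115.4] [522.5 -31.9 150.5] [513.9 -41.7 137.2]
dish (472.55645751953125, 249.13140869140625) 73.0854721069336 529
```

Request:
arm_command([
  {"offset": [0,0,0],"spin": -0.141},
  {"offset": [0,0,0],"spin": -0.141},
  {"offset": [-0.025,-0.046,0],"spin": 0},
  {"offset": [-0.025,-0.046,0],"spin": 0},
  {"offset": [-0.025,-0.046,0],"spin": 0},
], jaw=0)

```text
time_s: 1.12
ee_pos: [235.5, 413.0, 228.0]
ee_rot: [180.0, 0.0, -179.9]
force: [0.5, 0.4, 1.5]
gripper_width: 43.9
gripper_force: 0.0
```

Request:
arm_command([
  {"offset": [-0.025,-0.046,0],"spin": 0},
  {"offset": [-0.025,-0.046,0],"spin": 0},
  {"offset": [-0.025,-0.046,0],"spin": 0},
  {"offset": [-0.025,-0.046,0],"spin": 0},
  {"offset": [-0.025,-0.046,0],"spin": 0},
])

```text
time_s: 1.75
ee_pos: [360.6, 182.9, 228.3]
ee_rot: [180.0, 0.1, -180.0]
force: [0.1, 0.1, -0.7]
gripper_width: 0.4
gripper_force: 0.0
```

Request:
arm_command([
  {"offset": [-0.025,-0.046,0],"spin": 0},
  {"offset": [-0.025,-0.046,0],"spin": 0},
  {"offset": [-0.025,-0.046,0],"spin": 0},
  {"offset": [-0.021,-0.044,0],"spin": 0},
  {"offset": [0,0,0],"spin": 0},
])

```text
time_s: 2.38
ee_pos: [457.2, -0.0, 227.9]
ee_rot: [-180.0, 0.0, 179.7]
force: [1.0, 0.6, 0.5]
gripper_width: 0.6
gripper_force: 0.0
```

```bash
python3 - <<'E'
from h import *
s=env.state();print(s['time_s'],s['ee_pos'],s['ee_rot'],s['gripper_width'])
m,T=TW('wrist');im,d=env.grab_frame('wrist');cv2.imwrite('pics/w1.png',im);np.save('w1.npy',d);np.save('w1T.npy',T)
for t in('plug_paddle','plug_neck','port'):
    for q in env.pinpoint('wrist',t)[:2]: print(t,round(q['score'],2),np.round(q['location']),pt(m,T,d,q['location']).round(1))
E
```

```text
2.375 [ 4.57188123e+02 -1.77422923e-02  2.27906240e+02] [-1.79976551e+02  3.54750137e-02  1.79743946e+02] 0.5516485693741624
plug_paddle 0.67 [131.  38.] [ 302.4 -158.5   24.1]
plug_paddle 0.65 [255. 328.] [418.4 -15.5 301.8]
plug_neck 0.84 [262.  96.] [349.5 -49.4  29.8]
```

View pics/w1.png

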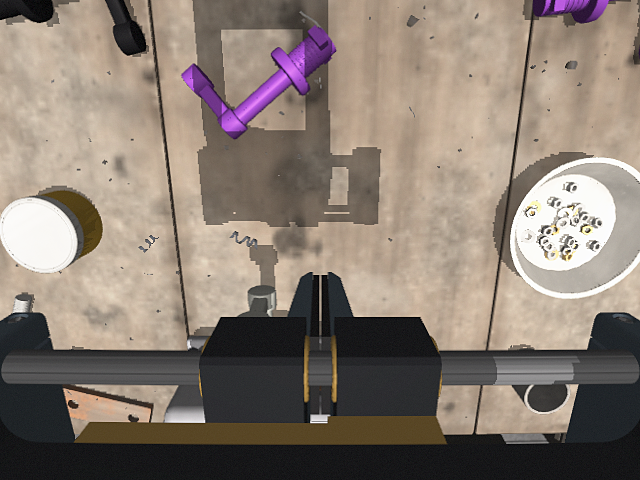

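```bash
python3 - <<'E'
from h import *
m,_=TW('wrist');T=np.load('w1T.npy');d=np.load('w1.npy')
for uv in((250,289),(255,289),(262,289),(270,289),(275,289),(262,294),(262,300),(262,308)): print(uv,pt(m,T,d,uv,1).round(1))
E
```

```text
(250, 289) [504.8 -59.   85.2]
(255, 289) [505.  -54.9  84.7]
(262, 289) [504.8 -48.9  85.3]
(270, 289) [504.9 -42.2  85.1]
(275, 289) [543.3 -49.1  -1.1]
(262, 294) [504.7 -47.5  95.4]
(262, 300) [506.8 -46.6 102.2]
(262, 308) [507.1 -44.7 115.7]
```

The wrist view shows the plug's hub and lever at (262,290), outer face at x≈505, and nothing in the way on its right; dish at (580,225), jar at (45,230).

Request:
arm_command([
  {"offset": [-0.026,-0.046,0],"spin": 0},
  {"offset": [-0.025,-0.046,0.01],"spin": 0},
  {"offset": [0,0,0.045],"spin": 0},
  {"offset": [0,0,0.037],"spin": 0},
  {"offset": [0,0,0],"spin": 0},
])

```text
time_s: 3.2
ee_pos: [504.9, -88.0, 133.8]
ee_rot: [179.9, -0.4, -179.9]
force: [0.1, -0.1, 0.6]
gripper_width: -0.0
gripper_force: 0.0
```

Request:
arm_command([
  {"offset": [0,0.014,0],"spin": 0},
  {"offset": [0,0.014,0],"spin": 0},
  {"offset": [0,0.013,0],"spin": 0},
  {"offset": [0,0.013,0],"spin": 0},
  {"offset": [0,0.013,0],"spin": 0},
])

```text
time_s: 3.82
ee_pos: [507.1, -21.6, 136.2]
ee_rot: [180.0, 0.0, -180.0]
force: [0.9, -0.5, -0.4]
gripper_width: 0.5
gripper_force: 0.1
```

Request:
arm_command([
  {"offset": [0,0.01,0.004],"spin": 0},
  {"offset": [0,0.01,0.005],"spin": 0},
  {"offset": [0,0.006,0.005],"spin": 0},
  {"offset": [0,0,0.005],"spin": 0},
  {"offset": [0,0,0],"spin": 0},
])

```text
time_s: 4.45
ee_pos: [506.7, 3.3, 116.4]
ee_rot: [-180.0, -0.1, -180.0]
force: [-0.6, -0.1, 0.3]
gripper_width: 0.4
gripper_force: 0.0
```

```bash
python3 - <<'E'
from h import *
s=env.state();print(s['ee_pos'],s['force'])
a,_=env.grab_frame('scene');b,_=env.grab_frame('side')
cv2.imwrite('pics/l1.png',np.hstack([cv2.resize(i,(400,300),interpolation=2) for i in(a[150:270,210:370],b[170:290,190:350])]))
E
```

```text
[506.68802273   3.25081671 116.35559548] [-0.61255746 -0.0872534   0.31266365]
```

View pics/l1.png

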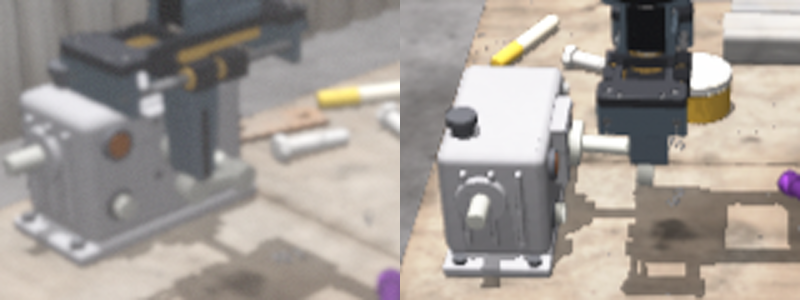

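The lever has swung left under the fingertips (left crop ~(215,190); right crop (645,172)), about level. Press on until the stop is felt.

Request:
arm_command([
  {"offset": [0,0,0.003],"spin": 0},
  {"offset": [0,0,0.002],"spin": 0},
  {"offset": [0,0,0],"spin": 0},
])

```text
time_s: 4.92
ee_pos: [506.9, 3.3, 111.8]
ee_rot: [180.0, -0.0, -180.0]
force: [-0.4, -0.5, -0.2]
gripper_width: 0.3
gripper_force: 0.0
```

Request:
arm_command([
  {"offset": [0,0,-0.05],"spin": 0},
  {"offset": [0.03,-0.01,-0.04],"spin": 0},
  {"offset": [0.05,-0.01,0],"spin": 0},
  {"offset": [0.02,0,0],"spin": 0},
  {"offset": [0,0,0],"spin": 0},
], jaw=0.06)

```text
time_s: 5.55
ee_pos: [406.4, -16.6, 202.1]
ee_rot: [180.0, 0.0, 180.0]
force: [-0.0, -0.3, 0.7]
gripper_width: 47.6
gripper_force: 0.0
```

```bash
python3 - <<'E'
from h import *
s=env.state();print(s['ee_pos'])
m,T=TW('wrist');w,d=env.grab_frame('wrist');np.save('w2.npy',d);np.save('w2T.npy',T)
for t in('plug_paddle','plug_neck'):
    for q in env.pinpoint('wrist',t)[:3]: print(t,round(q['score'],2),np.round(q['location']),pt(m,T,d,q['location']).round(1))
a,_=env.grab_frame('scene');b,_=env.grab_frame('side')
c=np.hstack([cv2.resize(i,(400,300),interpolation=2) for i in(a[150:270,210:370],b[170:290,190:350])])
cv2.imwrite('pics/l2.png',np.vstack([c,cv2.resize(w[150:390,0:640],(800,300))]))
E
```

```text
[406.39006841 -16.56236176 202.10271918]
plug_paddle 0.79 [214. 138.] [ 333.4 -105.    24.5]
plug_paddle 0.78 [341. 361.] [373.1 -12.  281.2]
plug_paddle 0.62 [144.  97.] [ 300.9 -159.3   24.8]
plug_neck 0.84 [76. 41.] [ 260.  -204.6   30.4]
plug_neck 0.82 [279. 160.] [350.5 -50.4  30.5]
plug_neck 0.6 [283. 402.] [543.8 -47.2  89.1]
```

View pics/l2.png

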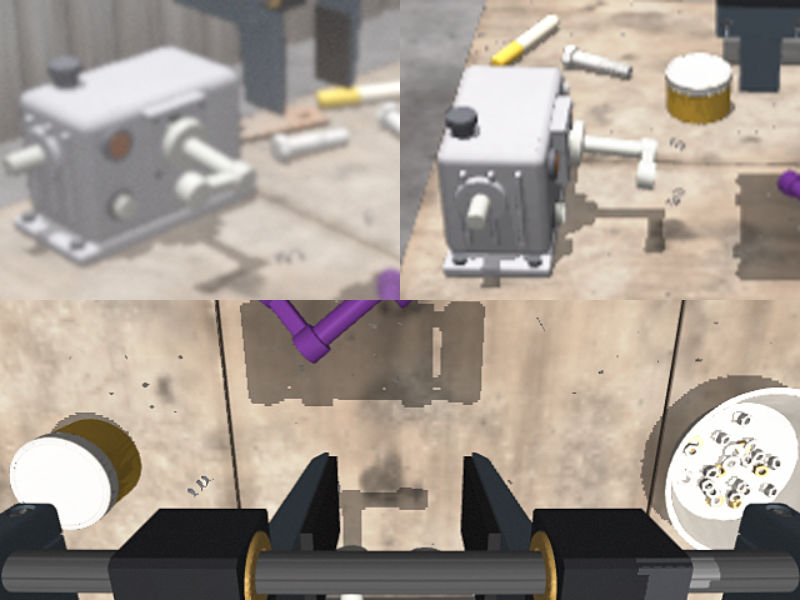

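The lever now lies to the left, paddle in crop at (195,187) scene / (648,175) side. Measure its angle and the neck.

```bash
python3 - <<'E'
from h import *
for c in('scene','side'):
    m,T=TW(c);_,d=env.grab_frame(c);K=np.array([[m['fx'],0,m['cx']],[0,m['fy'],m['cy']],[0,0,1.]])
    v,u=np.nonzero(d>0);n=cv2.undistortPoints(np.c_[u,v].astype(float)[:,None],K,np.array([m['k1'],0,0,0.]))[:,0]
    z=d[v,u];P=(T[:3,:3]@(np.c_[n,np.ones(len(n))]*z[:,None]).T).T+T[:3,3];x,y,h=P.T
    L=P[(x>490)&(x<535)&(y>-70)&(y<40)&(h>55)&(h<150)]
    for a in range(-65,35,10):
        w=L[(L[:,1]>=a)&(L[:,1]<a+10)]
        if len(w)>2:print(c,a+5,len(w),'x',w[:,0].min().round(1),np.median(w[:,0]).round(1),'z',w[:,2].min().round(1),w[:,2].max().round(1))
    for t in('plug_paddle','plug_neck'):
        for q in env.pinpoint(c,t)[:4]: print(t,round(q['score'],2),np.round(q['location']),pt(m,T,d,q['location']).round(1))
E
```

```text
scene -60 7 x 503.6 504.7 z 70.6 86.8
scene -50 65 x 500.3 504.5 z 66.9 89.5
scene -40 76 x 501.2 509.4 z 67.7 90.3
scene -30 29 x 503.6 506.3 z 74.3 86.2
scene -20 33 x 500.8 505.2 z 74.5 87.6
scene -10 24 x 500.0 503.0 z 75.0 92.8
scene 0 59 x 499.4 503.0 z 69.9 97.5
scene 10 82 x 498.4 506.7 z 69.7 95.0
scene 20 3 x 502.9 503.3 z 80.6 85.1
plug_paddle 0.87 [392. 273.] [ 330.3 -101.3   13.3]
plug_paddle 0.74 [287. 227.] [501.2   8.4  87. ]
plug_paddle 0.55 [219. 378.] [302.9 305.9  23.8]
plug_paddle 0.5 [426. 269.] [ 291.5 -157.9   13.4]
plug_neck 0.76 [294. 213.] [542.2 -44.3  85.6]
plug_neck 0.76 [364. 273.] [349.  -44.1  28. ]
plug_neck 0.63 [263. 374.] [260.  260.3  30.7]
side -50 44 x 504.9 521.8 z 72.5 90.5
side -40 43 x 504.5 518.8 z 73.0 91.7
side -30 9 x 506.3 511.2 z 80.7 86.6
side -20 6 x 507.9 511.9 z 84.8 87.7
side -10 4 x 509.6 513.0 z 92.8 94.8
side 0 21 x 504.6 511.2 z 70.4 97.9
side 10 51 x 503.8 510.9 z 72.7 97.0
plug_paddle 0.94 [372. 227.] [ 304.8 -157.8   19.5]
plug_paddle 0.94 [382. 356.] [310.8 305.   19.4]
plug_paddle 0.92 [284. 241.] [ 528.8 -112.1    1.3]
plug_paddle 0.69 [360. 239.] [ 337.3 -101.3   19.6]
plug_neck 0.96 [274. 229.] [548.5 -42.4  82.7]
plug_neck 0.94 [402. 338.] [268.6 263.3  28.2]
plug_neck 0.69 [387. 214.] [ 263.7 -209.2   29.3]
plug_neck 0.68 [356. 248.] [348.8 -48.1  29.1]
```

Request:
arm_command([
  {"offset": [-0.047,-0.011,0],"spin": 0},
  {"offset": [-0.047,-0.01,0],"spin": 0},
  {"offset": [-0.047,-0.01,0],"spin": 0},
  {"offset": [0,0,0.03],"spin": 0},
  {"offset": [0,0,0],"spin": 0},
])

```text
time_s: 6.72
ee_pos: [546.6, -47.5, 169.6]
ee_rot: [180.0, -0.3, -180.0]
force: [-0.5, -0.5, 0.8]
gripper_width: 59.9
gripper_force: 0.0
```

Request:
arm_command([
  {"offset": [0,0,0.03],"spin": 0},
  {"offset": [0,0,0.03],"spin": 0},
  {"offset": [0,0,0.023],"spin": 0},
  {"offset": [0,0,0.01],"spin": 0},
  {"offset": [0,0,0],"spin": 0},
])

```text
time_s: 7.35
ee_pos: [548.0, -47.5, 79.4]
ee_rot: [180.0, 0.0, -180.0]
force: [0.6, -1.5, 0.6]
gripper_width: 60.1
gripper_force: 0.0
```

```bash
python3 - <<'E'
from h import *
s=env.state();print(s['ee_pos'],s['force'],s['gripper_width'])
a,_=env.grab_frame('scene');b,_=env.grab_frame('side')
cv2.imwrite('pics/g1.png',np.hstack([cv2.resize(i,(400,300),interpolation=2) for i in(a[150:270,210:370],b[170:290,190:350])]))
E
```

```text
[548.04040629 -47.51627336  79.3772809 ] [ 0.64214484 -1.49972869  0.60044196] 60.11724284635944
```

View pics/g1.png

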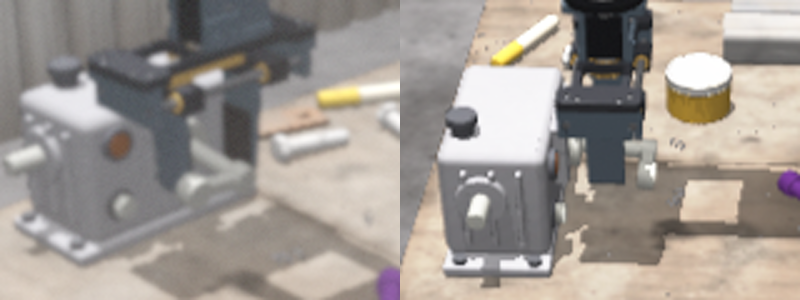

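The fingers straddle the neck (left crop ~(200,150); right crop ~(605,140)), clear of lever and case. Close.

Request:
arm_command([
  {"offset": [0,0,0],"spin": 0},
  {"offset": [0,0,0],"spin": 0},
  {"offset": [0,0,0],"spin": 0},
  {"offset": [0,0,0],"spin": 0},
  {"offset": [0,0,0],"spin": 0},
], jaw=0.005, newtons=30)

```text
time_s: 8.07
ee_pos: [548.0, -48.2, 78.9]
ee_rot: [-179.9, -0.0, -180.0]
force: [0.2, -2.9, 0.2]
gripper_width: 15.2
gripper_force: 29.9
```

Request:
arm_command([
  {"offset": [0.005,0,0],"spin": 0},
  {"offset": [0.005,0,0],"spin": 0},
  {"offset": [0,0,0],"spin": 0},
])

```text
time_s: 8.45
ee_pos: [536.9, -47.7, 78.8]
ee_rot: [-180.0, -0.1, -180.0]
force: [-0.6, -2.4, 0.6]
gripper_width: 15.6
gripper_force: 29.9
```

Pulling freely, with no resistance. Draw it straight out.

Request:
arm_command([
  {"offset": [0.012,0,0],"spin": 0},
  {"offset": [0.015,0,0],"spin": 0},
  {"offset": [0.02,0,0],"spin": 0},
  {"offset": [0.02,0,0],"spin": 0},
  {"offset": [0,0,0],"spin": 0},
])

```text
time_s: 9.07
ee_pos: [468.5, -47.1, 78.7]
ee_rot: [180.0, -0.1, -180.0]
force: [0.1, -0.2, -2.2]
gripper_width: 15.3
gripper_force: 29.9
```

```bash
python3 - <<'E'
from h import *
s=env.state();print(s['ee_pos'],s['force'],s['gripper_width'])
a,_=env.grab_frame('scene');b,_=env.grab_frame('side')
cv2.imwrite('pics/g2.png',np.hstack([cv2.resize(i,(400,300),interpolation=2) for i in(a[150:270,210:370],b[170:290,190:350])]))
E
```

```text
[468.53895307 -47.08118989  78.72002628] [ 0.07593366 -0.16188994 -2.1547891 ] 15.338756677044858
```

View pics/g2.png

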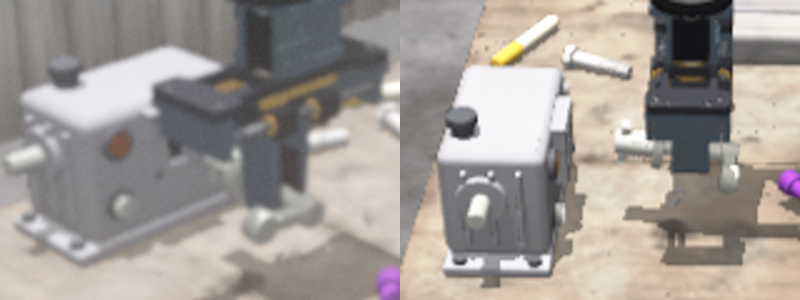

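The plug is clear of the port and held (left crop (280,215), right crop (675,150)). Carry it over the dish.

Request:
arm_command([
  {"offset": [0.008,0,-0.035],"spin": 0},
  {"offset": [0,0.035,0],"spin": 0},
  {"offset": [0,0.05,0],"spin": 0},
  {"offset": [0,0.055,0],"spin": 0},
  {"offset": [0,0.055,0],"spin": 0},
])

```text
time_s: 9.8
ee_pos: [463.9, 149.5, 114.2]
ee_rot: [180.0, 0.1, 180.0]
force: [1.3, 0.1, -1.7]
gripper_width: 15.2
gripper_force: 29.9
```

Request:
arm_command([
  {"offset": [0,0.05,0],"spin": 0},
  {"offset": [0,0.034,0],"spin": 0},
  {"offset": [0,0,0.02],"spin": 0},
  {"offset": [0,0,0.02],"spin": 0},
  {"offset": [0,0,0],"spin": 0},
])

```text
time_s: 10.42
ee_pos: [462.5, 231.5, 72.7]
ee_rot: [-179.9, -0.2, -180.0]
force: [0.5, -0.1, -1.2]
gripper_width: 15.1
gripper_force: 29.9
```

```bash
python3 - <<'E'
from h import *
s=env.state();print(s['ee_pos'],s['force'],s['gripper_width'])
a,_=env.grab_frame('scene');b,_=env.grab_frame('side')
cv2.imwrite('pics/d1.png',np.hstack([cv2.resize(i,(400,300),interpolation=2) for i in(a[250:370,120:280],b[265:385,220:380])]))
E
```

```text
[462.47157313 231.52558511  72.66794954] [ 0.54682604 -0.05085915 -1.20864745] 15.107054569709598
```

View pics/d1.png

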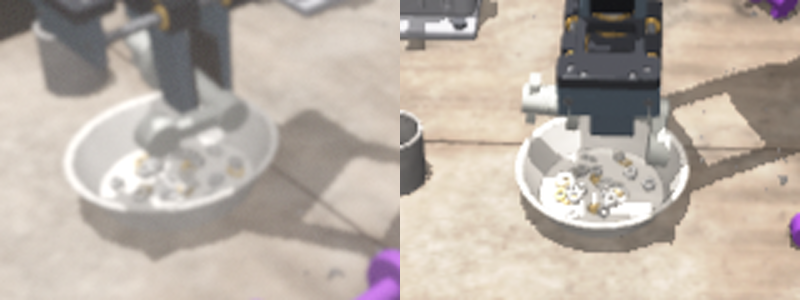

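The plug hangs over the dish, centred to a few mm (right crop: shank end (525,95), paddle (658,150), rim 517–688).

Request:
arm_command([
  {"offset": [0.003,0,0.012],"spin": 0},
  {"offset": [0,0,0.01],"spin": 0},
  {"offset": [0,0,0.006],"spin": 0},
  {"offset": [0,0,0],"spin": 0},
])

```text
time_s: 11.02
ee_pos: [459.7, 231.2, 45.4]
ee_rot: [-180.0, -0.1, -180.0]
force: [0.6, 0.0, -2.9]
gripper_width: 15.1
gripper_force: 29.9
```

Request:
arm_command([
  {"offset": [0,0,0.003],"spin": 0},
  {"offset": [0,0,0.003],"spin": 0},
  {"offset": [0,0,0],"spin": 0},
])

```text
time_s: 11.4
ee_pos: [460.0, 231.4, 39.9]
ee_rot: [180.0, 0.0, -180.0]
force: [0.0, 0.3, -1.4]
gripper_width: 15.1
gripper_force: 29.9
```

Request:
arm_command([
  {"offset": [0,0,0.003],"spin": 0},
  {"offset": [0,0,0.002],"spin": 0},
  {"offset": [0,0,0],"spin": 0},
])

```text
time_s: 11.78
ee_pos: [460.4, 231.8, 36.2]
ee_rot: [179.9, 0.1, -180.0]
force: [-3.1, -0.7, 8.2]
gripper_width: 15.0
gripper_force: 30.0
```

Request:
arm_command([
  {"offset": [0,0,0.003],"spin": 0},
  {"offset": [0,0,0],"spin": 0},
])

```text
time_s: 12.02
ee_pos: [460.6, 232.5, 33.8]
ee_rot: [179.9, 0.1, -180.0]
force: [-4.0, 2.9, 9.4]
gripper_width: 15.5
gripper_force: 30.1
```

Contact (≈10 N). Open modestly, then lift straight up.

Request:
arm_command([
  {"offset": [0,0,-0.002],"spin": 0},
  {"offset": [0,0,0],"spin": 0},
  {"offset": [0,0,0],"spin": 0},
  {"offset": [0,0,0],"spin": 0},
  {"offset": [0,0,0],"spin": 0},
], jaw=0.036)

```text
time_s: 12.65
ee_pos: [459.9, 231.3, 33.8]
ee_rot: [-180.0, -0.0, -180.0]
force: [0.2, 0.9, 0.2]
gripper_width: 36.3
gripper_force: 0.0
```

Request:
arm_command([
  {"offset": [0,0,-0.01],"spin": 0},
  {"offset": [0,0,-0.03],"spin": 0},
  {"offset": [0,0,-0.05],"spin": 0},
  {"offset": [0,0,-0.05],"spin": 0},
  {"offset": [0.04,0,-0.02],"spin": 0},
])

```text
time_s: 13.28
ee_pos: [422.8, 232.5, 197.9]
ee_rot: [179.8, 0.4, 179.9]
force: [-0.9, 1.1, -0.5]
gripper_width: 36.0
gripper_force: 0.0
```

Request:
arm_command([
  {"offset": [0.05,0,0],"spin": 0},
  {"offset": [0,0,0],"spin": 0},
  {"offset": [0,0,0],"spin": 0},
  {"offset": [0,0,0],"spin": 0},
])

```text
time_s: 13.78
ee_pos: [371.0, 231.6, 194.1]
ee_rot: [180.0, 0.0, 180.0]
force: [-0.5, -0.5, -0.3]
gripper_width: 35.8
gripper_force: 0.0
```

```bash
python3 - <<'E'
from h import *
s=env.state();print(s['ee_pos'],s['force'],s['gripper_width'])
a,_=env.grab_frame('scene');b,_=env.grab_frame('side')
cv2.imwrite('pics/e1.png',np.hstack([cv2.resize(i,(400,300),interpolation=2) for i in(a[250:370,120:280],b[265:385,220:380])]))
E
```

```text
[371.00107913 231.57707714 194.08842599] [-0.531227   -0.51186685 -0.25407962] 35.820952092122404
```

View pics/e1.png

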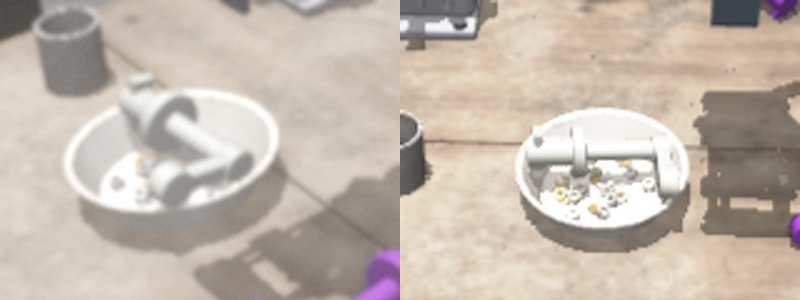

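The plug lies in the dish, entirely within the rim (right crop 525–685), and the gripper is clear. Hand in.

```bash
python3 -c "
from workcell import env
print(env.job_done())"
```

```text
the job is handed in; nothing more can be done
None
```

The steel drain plug is unscrewed, drawn straight out of its port and lying in the parts dish, and I handed the job in at about 14 s with the gripper clear; no verdict came back.

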